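# Gauge the arbor, then draw it and hold it level

## Robot

A 7-joint arm with a two-finger parallel gripper is mounted at the origin on a cart in front of the work surface, level with it; the furniture and walls round the work are solid. World frame = base frame: x ahead of the robot, y to its left, z up, the work surface at z = 0. Lengths are in mm, angles in rad, forces in N, time in s.
With the tool pointing down it reaches from about 425 to 1025 mm from the base axis. Payload 9.4 kg.
Tool frame: the origin (TCP) lies midway between the tips of the shut fingers; the grasp point (between the pads) lies 19 mm behind it; z points along the fingers, y is the line along which they close (so a half turn about z gives the same grasp; the last joint's range is limited). The gripper opens to 93 mm and grips with 3 to 60 N. Pads are 15 mm wide; open, the fingers measure 128 mm over their backs; the gripper's body (75 mm by 188 mm) begins 65 mm behind the grasp point.
Start: joints at [1.142, 0.599, -0.003, 1.599, 0.002, 0.943, -0.08], TCP at [249.816, -680.6, 218.618] pointing down, gripper open.
Joint ranges: [-2.57, 2.57], [-0.35, 1.97], [-1.29, 1.29], [0.11, 2.56], [-1.05, 4.19], [0.11, 1.86], [-2.63, 2.63]. Speed limits (rad/s): [2.22, 2.22, 3.01, 3.01, 3.14, 3.14, 3.14].

## Interface

Orientations are given as a unit quaternion [w, x, y, z].
In Python, from bench import status, get_image, camera_info, ticket gives the robot as it stands.
- The arm moves only by the shell command python3 -m inch 'ROWS' [FORCE]. ROWS is a JSON object of lists of equal length, an entry for each row: "grip": the closure in counts, from 0 (fully open) to 255 (shut); "offset": the shift along the tool's x, y, z in cm, a list of three; "twist": the turn, a rotation vector about the tool's x, y, z in rad, a list of three. A call has 1 to 12 rows; each row is the pose to reach, as a shift and turn from the pose commanded when the call began, along the tool's axes at that moment; what a row does not reach only later rows make up. A row lasts 1/10 s, in which the tool goes at most 50 mm and 8.59 degrees, less where a joint would pass 70% of its speed; a pose out of reach is approached as far as the arm can. A call with a gripper value outside its range is refused whole. The fingers move at their own pace and stop on an object; FORCE is the grip in N (left out, the last holds). Time passes only in rows, so rows that repeat a pose let the fingers close. It gives the time, the measured TCP pose, the force, the opening and the grip force at its end, in the units of the state.
- status.state(): the state, without advancing time (a new reading comes with each control period).
- get_image(name): name is "scene" or "top" or "wrist"; returns the picture (480x640x3 uint8, red, green, blue); there is no depth.
- camera_info(name): a dict with "fx", "fy", "cx", "cy" (pixels), "pose" (4x4, takes a point from camera to world coordinates). Camera axes: x right, y down, z forward; pixel columns grow to the right and rows downward; lengths in mm; the calibration is good to about 2 mm. A picture is of the moment at which its call begins: read the wrist's pose just before it. camera_info takes no time and is no camera call; for the wrist camera it gives the pose at the moment of the call.
- ticket.sign_off(): hands the job in; it is judged then, once.
The state is a dict: "time": time; "qpos": joint angles; "joint_velocities": joint speeds; "tau": joint torques, N m; "eef_pos": TCP position; "tcp_rot": TCP orientation; "contact_force": force on the tool from outside, world axes, zero at the start; "moment": the same for the moment, N m; "width": finger opening in mm; "gripper_force": force on a finger pad.
Only numpy, scipy, OpenCV 4.12 (cv2) and the standard library are available. Lean on these libraries where they do the work, as an engineer would, in place of code of your own. Each camera call takes 0.05 s, during which the arm holds its last target. There are 200 camera calls.

## Task

Gauge the turned steel arbor that stands sloping in the bench gauge: slide the gauge's jaw shut by its thumb tab until the arbor is lightly pinched between jaw and anvil, then let go of the jaw and leave it at that reading. Then take the arbor by its thick head, draw it out of its sloping socket along its own length, and hold it up level (lying horizontally), at least 20 cm above the bench; finish while still holding it there, and do not disturb the other things on the bench.

Things in the scene. Friction and masses are not known exactly. Their poses are not given: they have to be found in the camera images.
- gauge: bench gauge fixed to the bench: base casting 130 mm (x -85..+45) by 190 mm (y -45..+145), 26 mm thick, origin on the bench top (z up). At the origin's -x side is a grey sloping socket block (34 mm wide) whose bore runs up towards the gauge's +x at 40 degrees above level, in the plane y = 0. A steel beam (top 50 mm above the bench) runs along y at x = 14 mm, an end stop at y = 137 mm; the jaw rides on it on the +y side of the arbor
- socket_mouth (a point): centre of the mouth of the sloping bore; the bore is 13.2 mm square and 45 mm deep below this point
- anvil: fixed blade of the gauge on the -y side of the arbor; axes as the gauge's, origin 14 mm straight above the gauge's origin. In gauge coordinates: Blade 14 mm wide (x -6..+8), z 48..102 mm; its gauging face is at y = -8.8 mm and looks to +y
- jaw (a joint): reading of the sliding jaw = gap between jaw and anvil in m: 0 when they touch, up to 0.06; grows as the jaw moves to the gauge's +y. It starts open at 0.032 to 0.055 and reads about 0.016 when shut on the arbor. It slides with about 2 N of friction and stays where it is left
- jaw_tab (a point): middle of the upper part of the upright thumb tab on the sliding jaw, axes as the gauge's. Tab 12 mm thick along x, 20 mm wide along y, top 18 mm above this point, foot (on the carriage, 32 mm wide in x) 29 mm below it. The jaw's gauging face lies 46 mm from this point towards the gauge's -y; the jaw blade is like the anvil's, its top 102 mm above the bench
- arbor_head (a point): middle of the thick grooved head of the loose arbor, on its axis; z axis along the arbor from foot to head end. Stepped round steel arbor 130 mm long, about 0.15 kg: head 22 mm diameter, 40 mm long (20 mm either side of this point); then 16 mm diameter, 45 mm long (the gauged part); then the foot, 12 mm diameter, 45 mm long, which sits in the socket. At the start it slopes up at about 40 degrees along the gauge's +x
- arbor: the same arbor; origin at its foot end on the axis, 110 mm from the middle of the head; z axis towards the head
- oiler: small brass oiler, 31 mm diameter, 34 mm tall, loose bystander; origin under its middle
- pliers: flat-nose pliers with red handles, 138 mm long, lying, loose bystander; origin under the middle
- graver: graver with mushroom-shaped wooden handle, 91 mm long, lying, loose bystander; origin under the middle

How it is judged (in metres and radians):
On the way:
1. the jaw is shut on the arbor, which is pinched between jaw and anvil while still in its socket (contact force between each of jaw, anvil and arbor above 0.5 N and contact force between the fingers and arbor below 0.2 N and distance between arbor and socket_mouth above 0.038 m and height (world z) of arbor_head below 0.125 m), for 0.1 s.
At the end, for the whole second after the job is handed in: The robot still holds the arbor still in its fingers, level within 12 degrees, its head at least 185 mm and its foot at least 165 mm above the bench, touching nothing of the gauge; the jaw still stands at its reading (13 to 20 mm) (angle between arbor_head's own z axis and vertical between 1.36 and 1.78 rad and height (world z) of arbor_head above 0.185 m and height (world z) of arbor above 0.165 m and contact force between the fingers and arbor above 1 N and contact force between arbor and gauge below 0.1 N and linear speed of arbor below 0.05 m/s and value of joint jaw between 0.013 and 0.02 m); the arm keeps its last pose, push and grip.
It fails at once if the jaw is forced hard against the arbor (over 40 N) (contact force between jaw and arbor above 40 N).
It fails at once if the oiler is disturbed (moved over 30 mm) (distance of oiler from where it was at the start of the episode above 0.03 m).
It fails at once if the pliers is disturbed (moved over 30 mm) (distance of pliers from where it was at the start of the episode above 0.03 m).
It fails at once if the graver is disturbed (moved over 30 mm) (distance of graver from where it was at the start of the episode above 0.03 m).
It also fails if it takes over 45 s, if anything falls off the work surface, if the arm or the gripper's body presses on something with over 40 N, if the wrist force passes 120 N, or if a joint passes its speed limit or range.

## Working session

There is one attempt and no reset: what is moved stays moved. The work goes in short steps, Python scripts to look and compute and a shell command to move; the robot and the scene stay as the last step left them, time stands still between calls to the robot, and variables do not carry over. Pictures are saved under pics/ and viewed, at most 10 in all, crops included, and the job is handed in when it is done.

```bash
mkdir -p pics; python3 - <<'E'
from bench import status,get_image,camera_info
import cv2,json,numpy as np
np.set_printoptions(precision=4,suppress=True)
print(status.state())
for n in ["scene","top"]:
    i=camera_info(n);print(n,i["fx"],i["fy"],i["cx"],i["cy"]);print(np.array(i["pose"]))
    cv2.imwrite(f"pics/{n}0.png",get_image(n)[:,:,::-1])
E
```

```text
{'time': 0.0, 'qpos': array([ 1.1423,  0.6001, -0.0025,  1.6001,  0.0017,  0.9429, -0.0798]), 'joint_velocities': array([ 0.0001, -0.0015,  0.0008,  0.0008,  0.0001, -0.0012, -0.0012]), 'tau': array([  0.0003, -76.5056,   1.4967, -25.2347,  -0.0526,   0.0169,
         0.0001]), 'eef_pos': array([ 249.6285, -680.146 ,  217.7591]), 'tcp_rot': array([-0.0008,  0.9846,  0.175 , -0.0002]), 'contact_force': array([-0.1998, -0.0653,  0.4531]), 'moment': array([-0.0153,  0.0484,  0.057 ]), 'gripper_force': 0.0, 'width': 93.10734945082464}
scene 515.9498511821253 515.9498511821253 326.0482239455894 243.0352067616258
[[ -0.7561  -0.292    0.5857  15.0947]
 [ -0.6544   0.3322  -0.6792 408.6494]
 [  0.0038  -0.8969  -0.4423 487.9054]
 [  0.       0.       0.       1.    ]]
top 500.6179450586933 500.6179450586933 319.1727725948554 234.46324821310967
[[   0.0255   -0.9878    0.1536  366.5199]
 [  -0.999    -0.0194    0.0408 -182.8978]
 [  -0.0373   -0.1544   -0.9873  984.6366]
 [   0.        0.        0.        1.    ]]
```

View pics/scene0.png

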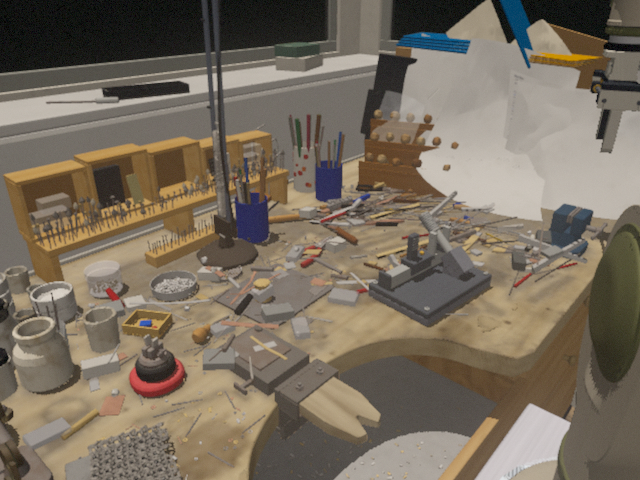

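View pics/top0.png

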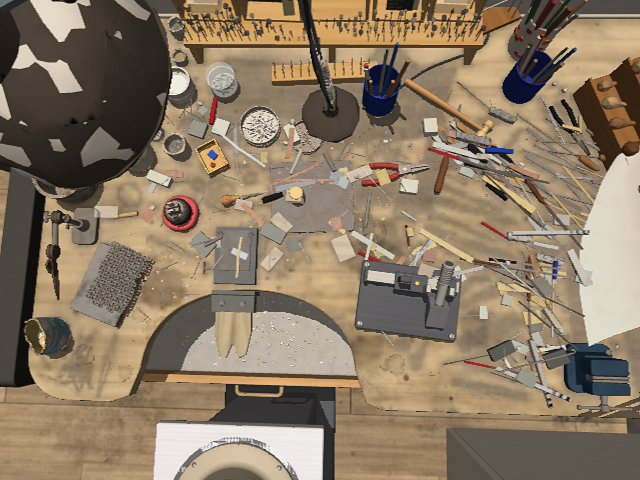

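The top view shows the gauge at about (408,300), with the pliers at (395,172) and the graver and oiler near (240,200) and (296,194). In the scene view the gauge is at about (430,265). I'll enlarge both.

```bash
python3 - <<'E'
import cv2
a=cv2.imread("pics/top0.png")[235:355,345:475];cv2.imwrite("pics/topc.png",cv2.resize(a,None,fx=5,fy=5,interpolation=cv2.INTER_CUBIC))
a=cv2.imread("pics/scene0.png")[180:330,355:505];cv2.imwrite("pics/scc.png",cv2.resize(a,None,fx=4,fy=4,interpolation=cv2.INTER_CUBIC))
E
```

```text
(no output)
```

View pics/topc.png

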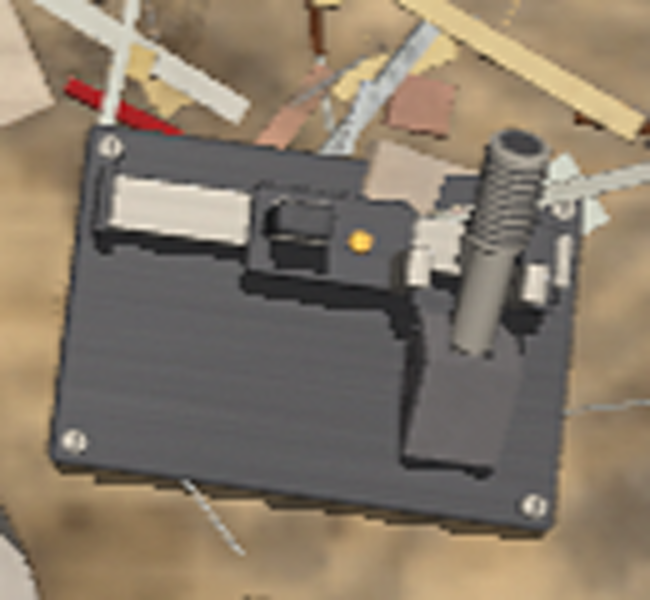

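View pics/scc.png

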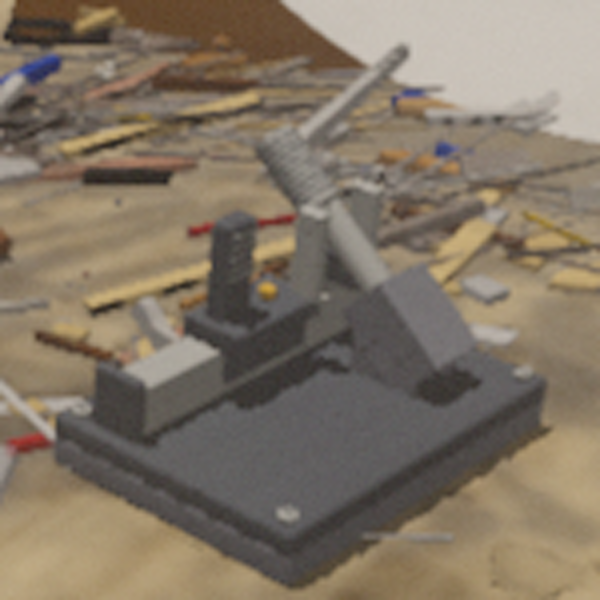

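```bash
cat > h.py <<'E'
import numpy as np
from bench import camera_info
def proj(n,P,i=None):
    i=i or camera_info(n);T=np.linalg.inv(np.array(i["pose"]));p=np.atleast_2d(P)@T[:3,:3].T+T[:3,3]
    return np.c_[i["fx"]*p[:,0]/p[:,2]+i["cx"],i["fy"]*p[:,1]/p[:,2]+i["cy"]]
def R2(a):return np.array([[np.cos(a),-np.sin(a),0],[np.sin(a),np.cos(a),0],[0,0,1]])
E
python3 - <<'E'
from h import *
from scipy.optimize import least_squares
np.set_printoptions(precision=4,suppress=True)
ct=lambda l:(np.array(l,float)+.5)/5-.5+[345,235]
cs=lambda l:(np.array(l,float)+.5)/4-.5+[355,180]
G=np.array([[45,145,26],[45,-45,26],[-85,-45,26],[-85,145,26.]])
t=ct([[92,125],[584,195],[553,525],[53,457]]);s=cs([[58,412],[297,548],[546,374]])
T0=ct([[303,205],[520,142]]);S0=cs([[235,218],[266,143]])
A=np.array([np.cos(np.radians(40)),0,np.sin(np.radians(40))])
def f(p,full=True):
    R=R2(p[2]);o=np.array([p[0],p[1],0]);W=lambda P:np.atleast_2d(P)@R.T+o
    tab=np.array([14,p[3],p[4]]);he=np.array([p[5],0,p[6]])
    P=np.array([tab,he])
    dt=lambda n:0
    r=[proj("top",W(G))+p[7:9]-t,proj("scene",W(G[[0,3,2]]))+p[9:11]-s,proj("top",W(P))+p[7:9]-T0,proj("scene",W(P))+p[9:11]-S0]
    return np.r_[np.concatenate([x.ravel() for x in r]),p[7:11]*.7]
r=least_squares(f,[450,-330,-.1,85,110,60,125,0,0,0,0])
print(r.x);print(r.fun.reshape(-1,2))
E
```

```text
[ 408.5253 -367.5464   -0.1049   70.204   108.7687   48.2071  112.4463
   -0.2888   -0.711     0.742     0.3399]
[[-0.6029 -0.7008]
 [ 0.7453 -2.1158]
 [ 0.8242  1.2545]
 [-0.8998  1.218 ]
 [-1.0942  0.991 ]
 [-0.4729 -2.1381]
 [ 1.2011  1.0149]
 [ 0.2895  1.3386]
 [-0.2147 -0.6462]
 [-0.7877 -0.1268]
 [ 0.7901  0.0924]
 [-0.2022 -0.4977]
 [ 0.5194  0.2379]]
```

```bash
cat >> h.py <<'E'
from scipy.spatial.transform import Rotation as Ro
from bench import status
O=np.array([408.5,-367.5,0]);YAW=-.105
def goal(g,tilt=0,base=None):
    """tool x ~ gauge x, y=-gauge y; tilt: tip forward (deg). base=(pos,rot) commanded, else measured"""
    s=status.state();p=s["eef_pos"];R=Ro.from_quat(np.roll(s["tcp_rot"],-1))
    t=R2(YAW)@np.array(g,float)+O
    Rt=Ro.from_euler('z',YAW)*Ro.from_euler('y',-tilt,degrees=True)*Ro.from_euler('x',np.pi)
    print("pos",p.round(1),"target",t.round(1),"offset cm",(R.inv().apply(t-p)/10).round(2),"twist",(R.inv()*Rt).as_rotvec().round(3),
      "F",s["contact_force"].round(2),"w",round(s["width"],1),"gaugepos",(R2(YAW).T@(p-O)).round(1),"t",s["time"],"q",s["qpos"].round(2))
E
python3 -c "
from h import *
goal([14,112,180])"
```

```text
pos [ 249.7 -680.2  217.9] target [ 434.2 -257.6  180. ] offset cm [ 31.89 -33.31   3.83] twist [-0.001  0.     0.457] F [0.27 0.42 0.05] w 92.9 gaugepos [-125.2 -327.6  217.9] t 0.1 q [ 1.14  0.6  -0.    1.6   0.    0.94 -0.08]
```

```bash
python3 -m inch '{"grip":[255,255,255,255,255,255,255,255,255,255,255,255],"offset":[[31.9,-33.3,3.8],[31.9,-33.3,3.8],[31.9,-33.3,3.8],[31.9,-33.3,3.8],[31.9,-33.3,3.8],[31.9,-33.3,3.8],[31.9,-33.3,3.8],[31.9,-33.3,3.8],[31.9,-33.3,3.8],[31.9,-33.3,3.8],[31.9,-33.3,3.8],[31.9,-33.3,3.8]],"twist":[[0,0,0.457],[0,0,0.457],[0,0,0.457],[0,0,0.457],[0,0,0.457],[0,0,0.457],[0,0,0.457],[0,0,0.457],[0,0,0.457],[0,0,0.457],[0,0,0.457],[0,0,0.457]]}' 10
python3 - <<'E'
from h import *
from bench import get_image
import cv2
goal([14,112,180])
i=camera_info("wrist");np.save("w1.npy",np.array(i["pose"]));print(i)
im=get_image("wrist")[:,:,::-1];cv2.imwrite("pics/w1.png",im)
E
```

```text
time: 1.3
eef_pos: [434.1, -259.2, 180.6]
tcp_rot: [0.0, 0.999, -0.053, -0.0]
contact_force: [-1.4, -0.6, 0.2]
width: 2.4
gripper_force: 0.0
pos [ 434.1 -259.2  180.6] target [ 434.2 -257.6  180. ] offset cm [-0.01 -0.16  0.06] twist [ 0.001  0.    -0.001] F [-1.41 -0.56  0.19] w 2.4 gaugepos [ 14.1 110.4 180.6] t 1.3 q [ 0.35  0.39  0.11  2.14 -0.07  0.61 -1.17]
{'fx': 353.9763190794279, 'fy': 353.9763190794279, 'cx': 319.97246618807014, 'cy': 238.80943266339636, 'pose': array([[-1.04104782e-01, -9.55926915e-01, -2.74528554e-01,
         5.10853662e+02],
       [-9.94566331e-01,  1.00085408e-01,  2.86482968e-02,
        -2.67499373e+02],
       [ 9.06242645e-05,  2.76019281e-01, -9.61152094e-01,
         3.46508522e+02],
       [ 0.00000000e+00,  0.00000000e+00,  0.00000000e+00,
         1.00000000e+00]])}
```

View pics/w1.png

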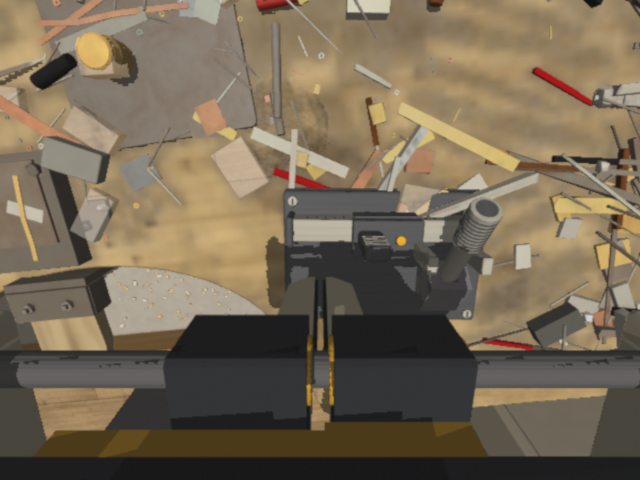

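The wrist view shows the tab top at about (375,237), the arbor head end at (488,211) and the base corner at (285,191). I'll refit with these.

```bash
python3 - <<'E'
import cv2
a=cv2.imread("pics/w1.png")[170:330,270:530];cv2.imwrite("pics/w1c.png",cv2.resize(a,None,fx=3,fy=3,interpolation=cv2.INTER_CUBIC))
from h import *
i=dict(camera_info("wrist"));W=lambda P:np.atleast_2d(P)@R2(YAW).T+O
# blade tops: anvil, jaw ; tab ; head end ; corners
print(((proj("wrist",W([[45,145,26],[14,70.2,108.8],[48.2,0,112.4],[1,-8.8,102],[1,24.2,102],[1,-26,26],[-85,-45,26]]))-[270,170])*3).round(0))
E
```

```text
[[ 32.  60.]
 [317. 242.]
 [640. 101.]
 [633. 284.]
 [498. 284.]
 [582. 200.]
 [610. 447.]]
```

View pics/w1c.png

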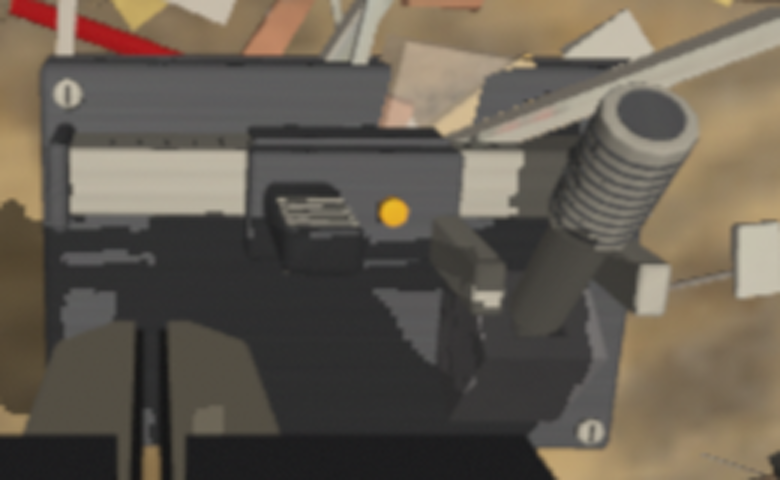

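```bash
sed -i 's/^O=.*/O=np.array([407,-369,0])/' h.py; python3 -m inch '{"grip":[255,255,255,255],"offset":[[0,0,5],[-0.1,0,10],[-0.1,0,10],[-0.1,0,10]],"twist":[[0,0,0],[0,0,0],[0,0,0],[0,0,0]]}'
python3 -c "
from h import *
goal([14,100,80])"
```

```text
time: 1.75
eef_pos: [432.3, -259.3, 80.6]
tcp_rot: [-0.0, 0.999, -0.054, -0.001]
contact_force: [0.7, 0.3, 1.2]
width: 0.4
gripper_force: 0.0Traceback (most recent call last):
  File "<string>", line 3, in <module>
    goal([14,100,80])
    ~~~~^^^^^^^^^^^^^
  File "h.py", line 13, in goal
    t=R2(YAW)@np.array(g,float)+O
         ^^^
NameError: name 'YAW' is not defined
```

```bash
sed -i 's/^O=.*/O=np.array([407,-369,0]);YAW=-.105/' h.py; python3 -m inch '{"grip":[255,255,255,255,255,255,255,255,255,255],"offset":[[0,0.6,0],[0,1.1,0],[0,1.3,0],[0,1.5,0],[0,1.7,0],[0,1.9,0],[0,2.1,0],[0,2.3,0],[0,2.5,0],[0,2.5,0]],"twist":[[0,0,0],[0,0,0],[0,0,0],[0,0,0],[0,0,0],[0,0,0],[0,0,0],[0,0,0],[0,0,0],[0,0,0]]}'
python3 -c "
from h import *
goal([14,100,80])"
```

```text
time: 2.75
eef_pos: [430.9, -283.1, 80.5]
tcp_rot: [0.0, 0.999, -0.053, -0.0]
contact_force: [0.6, 0.4, 0.2]
width: 0.3
gripper_force: 0.3
pos [ 430.9 -283.1   80.5] target [ 431.4 -271.    80. ] offset cm [-0.08 -1.21  0.05] twist [ 0.  0. -0.] F [0.64 0.4  0.18] w 0.3 gaugepos [14.8 87.9 80.5] t 2.75 q [ 0.43  0.57  0.06  2.19 -0.09  0.38 -1.11]
```

```bash
python3 -m inch '{"grip":[255,255,255,255,255],"offset":[[0,0.1,0],[0,0.2,0],[0,0.3,0],[0,0.4,0],[0,0.5,0]],"twist":[[0,0,0],[0,0,0],[0,0,0],[0,0,0],[0,0,0]]}'
python3 - <<'E'
from h import *
from bench import get_image
import cv2
goal([14,100,80])
a=get_image("wrist")[:,:,::-1];cv2.imwrite("pics/w2.png",a[100:440,200:600])
E
```

```text
time: 3.25
eef_pos: [430.4, -287.8, 80.5]
tcp_rot: [-0.0, 0.999, -0.053, -0.0]
contact_force: [0.5, 1.8, 0.4]
width: 0.4
gripper_force: 1.0
pos [ 430.4 -287.8   80.5] target [ 431.4 -271.    80. ] offset cm [-0.07 -1.68  0.05] twist [-0.  0. -0.] F [0.47 1.83 0.45] w 0.4 gaugepos [14.7 83.2 80.5] t 3.25 q [ 0.44  0.57  0.06  2.19 -0.09  0.39 -1.11]
```

View pics/w2.png

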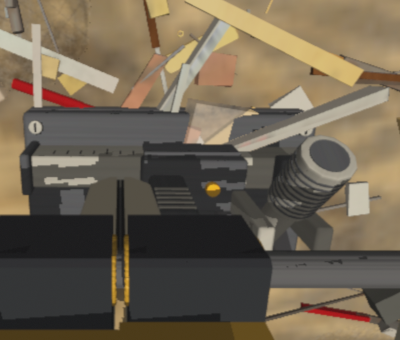

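The fingers are in contact with the tab at (150,205) in the crop, and the force of about 1.8 N matches jaw friction. I'll keep pushing in small steps.

```bash
for k in 1; do python3 -m inch '{"grip":[255,255,255,255,255,255],"offset":[[0,0.1,0],[0,0.2,0],[0,0.3,0],[0,0.4,0],[0,0.5,0],[0,0.6,0]],"twist":[[0,0,0],[0,0,0],[0,0,0],[0,0,0],[0,0,0],[0,0,0]]}'; done
```

```text
time: 3.9
eef_pos: [429.9, -291.2, 80.5]
tcp_rot: [-0.002, 0.999, -0.052, -0.001]
contact_force: [2.6, 13.6, 5.1]
width: 0.4
gripper_force: 7.2
```

```bash
python3 -m inch '{"grip":[255,255,255],"offset":[[0,0.1,0],[0,0.2,0],[0,0.3,0]],"twist":[[0,0,0],[0,0,0],[0,0,0]]}'
```

```text
time: 4.2
eef_pos: [429.8, -291.5, 80.5]
tcp_rot: [-0.003, 0.999, -0.05, -0.001]
contact_force: [3.8, 23.6, 9.6]
width: 0.2
gripper_force: 12.2
```

```bash
python3 -m inch '{"grip":[255,255,255,255,255,255,255,255],"offset":[[0,-0.3,0],[0,-0.8,0],[0,-1.5,0],[0,-2,0],[0,-2,-5],[0,-2,-10],[0,-2,-12],[0,-2,-12]],"twist":[[0,0,0],[0,0,0],[0,0,0],[0,0,0],[0,0,0],[0,0,0],[0,0,0],[0,0,0]]}'
python3 - <<'E'
from h import *
from bench import get_image
import cv2
goal([14,100,80])
np.save("w3.npy",camera_info("wrist")["pose"])
a=get_image("wrist")[:,:,::-1];cv2.imwrite("pics/w3.png",cv2.resize(a[150:340,280:530],None,fx=3,fy=3,interpolation=cv2.INTER_CUBIC))
W=lambda P:np.atleast_2d(P)@R2(YAW).T+O
print(((proj("wrist",W([[48.2,0,112.4],[1,-8.8,102],[1,7.2,102],[14,53.2,108.8],[0,0,72]]))-[280,150])*3).round(0))
E
```

```text
time: 5.0
eef_pos: [432.9, -277.8, 203.6]
tcp_rot: [0.001, 0.999, -0.053, 0.003]
contact_force: [-0.3, 0.3, -0.7]
width: 0.7
gripper_force: 0.0
pos [ 432.9 -277.8  203.6] target [ 431.4 -271.    80. ] offset cm [-0.29 -0.69 12.36] twist [ 0.002 -0.006 -0.001] F [-0.35  0.26 -0.75] w 0.7 gaugepos [ 16.2  93.4 203.6] t 5.0 q [ 0.38  0.37  0.11  2.1  -0.06  0.67 -1.15]
[[505. 153.]
 [507. 323.]
 [447. 323.]
 [278. 283.]
 [440. 293.]]
```

View pics/w3.png

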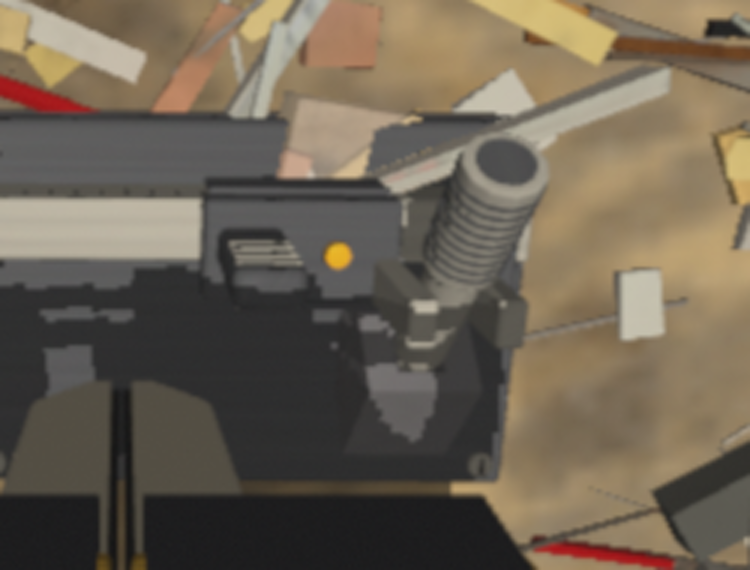

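The jaw blade, around (425,310), now sits against the arbor next to the anvil at (510,325). The head end at (505,160) is within about 2 mm of the prediction. Next is the tilted pre-grasp.

```bash
python3 -c "
from h import *
goal([-32,0,178],40)"
```

```text
pos [ 432.1 -277.2  201.8] target [ 375.2 -365.6  178. ] offset cm [-4.73  9.39  2.38] twist [0.001 0.695 0.   ] F [ 0.32  0.35 -0.36] w 0.5 gaugepos [ 15.3  93.9 201.8] t 5.05 q [ 0.38  0.37  0.11  2.1  -0.06  0.67 -1.15]
```

```bash
python3 -m inch '{"grip":[145,145,145,145,145,145,145,145,145,145],"offset":[[-4.7,9.4,2.4],[-4.7,9.4,2.4],[-4.7,9.4,2.4],[-4.7,9.4,2.4],[-4.7,9.4,2.4],[-4.7,9.4,2.4],[-4.7,9.4,2.4],[-4.7,9.4,2.4],[-4.7,9.4,2.4],[-4.7,9.4,2.4]],"twist":[[0,0.14,0],[0,0.28,0],[0,0.42,0],[0,0.56,0],[0,0.695,0],[0,0.695,0],[0,0.695,0],[0,0.695,0],[0,0.695,0],[0,0.695,0]]}'
python3 - <<'E'
from h import *
from bench import get_image
import cv2
goal([45.2,0,86.2],40)
a=get_image("wrist")[:,:,::-1];cv2.imwrite("pics/w4.png",a)
W=lambda P:np.atleast_2d(P)@R2(YAW).T+O
print(proj("wrist",W([[47,0,112],[31.5,0,99.5],[1,-8.8,102],[1,7.2,102]])).round(0))
E
```

```text
time: 6.05
eef_pos: [362.1, -388.6, 207.9]
tcp_rot: [-0.005, 0.945, -0.046, 0.325]
contact_force: [0.3, 0.2, -0.7]
width: 40.0
gripper_force: 0.0
pos [ 362.1 -388.6  207.9] target [ 452.  -373.7   86.2] offset cm [-0.55 -1.75 15.09] twist [-0.044  0.037 -0.009] F [ 0.31  0.19 -0.69] w 40.0 gaugepos [-42.6 -24.2 207.9] t 6.05 q [ 1.74  0.52 -0.95  2.33 -1.04  0.11  0.31]
[[300. 218.]
 [300. 240.]
 [309. 273.]
 [290. 273.]]
```

View pics/w4.png

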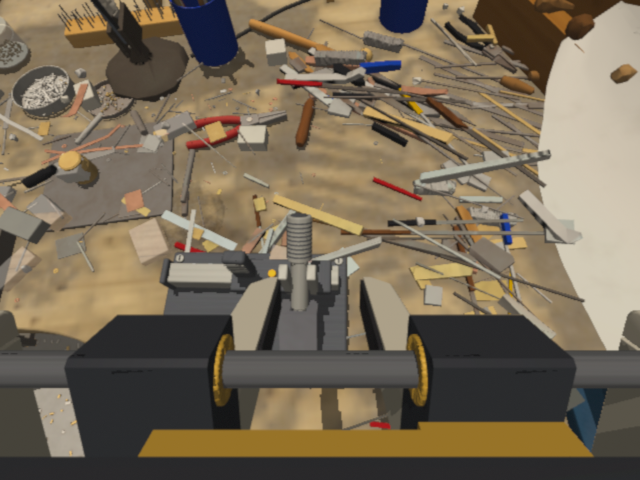

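The head end is at (299,217) against a predicted (300,218), so the localisation is good. The arm hit joint limits (q5 and q6) at 40° tilt, so I'll use 20° instead.

```bash
python3 -c "
from h import *
goal([12,0,158],20)"
```

```text
pos [ 363.5 -387.7  207.9] target [ 418.9 -370.3  158. ] offset cm [ 1.14 -2.    7.31] twist [-0.046 -0.311 -0.   ] F [0.12 0.76 0.27] w 40.1 gaugepos [-41.3 -23.2 207.9] t 6.1 q [ 1.73  0.52 -0.95  2.33 -1.04  0.11  0.3 ]
```

```bash
python3 -m inch '{"grip":[145,145,145,145,145,145],"offset":[[0.3,-0.5,1],[0.6,-1,3],[0.9,-1.5,5],[1.1,-2,7.3],[1.1,-2,7.3],[1.1,-2,7.3]],"twist":[[-0.02,-0.12,0],[-0.046,-0.24,0],[-0.046,-0.311,0],[-0.046,-0.311,0],[-0.046,-0.311,0],[-0.046,-0.311,0]]}'
python3 -c "
from h import *
goal([39.5,0,83],20)"
```

```text
time: 6.7
eef_pos: [423.5, -366.8, 158.8]
tcp_rot: [0.011, 0.984, -0.047, 0.172]
contact_force: [-0.7, 1.0, -0.5]
width: 39.9
gripper_force: 0.0
pos [ 423.5 -366.8  158.8] target [ 446.3 -373.1   83. ] offset cm [-0.38  0.37  7.92] twist [0.002 0.003 0.01 ] F [-0.66  1.04 -0.55] w 39.9 gaugepos [ 16.2   4.  158.8] t 6.7 q [ 0.79  0.43 -0.08  2.24 -0.73  0.25 -0.25]
```

```bash
python3 -m inch '{"grip":[145,145,145,145,145],"offset":[[-0.4,0.4,1],[-0.4,0.4,2],[-0.4,0.4,2],[-0.4,0.4,2],[-0.4,0.4,2]],"twist":[[0,0,0.01],[0,0,0.01],[0,0,0.01],[0,0,0.01],[0,0,0.01]]}'
python3 - <<'E'
from h import *
from bench import get_image
import cv2
goal([39.5,0,83],20)
a=get_image("wrist")[:,:,::-1];cv2.imwrite("pics/w5.png",a[100:450,120:520])
E
```

```text
time: 7.2
eef_pos: [422.7, -374.2, 139.2]
tcp_rot: [0.01, 0.983, -0.055, 0.173]
contact_force: [-0.7, -1.2, 0.6]
width: 40.0
gripper_force: 0.0
pos [ 422.7 -374.2  139.2] target [ 446.3 -373.1   83. ] offset cm [ 0.27 -0.37  6.08] twist [ 0.002 -0.    -0.006] F [-0.68 -1.23  0.65] w 40.0 gaugepos [ 16.2  -3.5 139.2] t 7.2 q [ 0.85  0.47 -0.14  2.25 -0.76  0.2  -0.22]
```

View pics/w5.png

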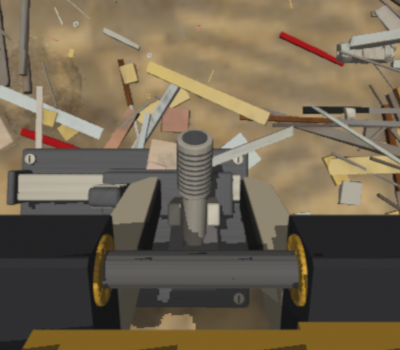

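The head, at about x=194 in the crop, sits slightly left of the finger gap's centre at 200. That agrees with the computed −3.5 mm offset, so I'll correct it and descend.

```bash
python3 -m inch '{"grip":[145,145,145,145,145,145,145],"offset":[[0.2,-0.3,0],[0.27,-0.37,1.5],[0.27,-0.37,3],[0.27,-0.37,4.5],[0.27,-0.37,6],[0.27,-0.37,6],[0.27,-0.37,6]],"twist":[[0,0,0],[0,0,0],[0,0,0],[0,0,0],[0,0,0],[0,0,0],[0,0,0]]}'
python3 -c "
from h import *
goal([39.5,0,83],20)"
```

```text
time: 7.95
eef_pos: [449.2, -374.5, 88.3]
tcp_rot: [0.006, 0.984, -0.056, 0.171]
contact_force: [-0.5, -0.1, 0.4]
width: 40.4
gripper_force: 0.0
pos [ 449.2 -374.5   88.3] target [ 446.3 -373.1   83. ] offset cm [-0.47 -0.1   0.39] twist [-0.004  0.006 -0.009] F [-0.51 -0.13  0.42] w 40.4 gaugepos [42.6 -1.1 88.3] t 7.95 q [ 0.84  0.58 -0.19  2.23 -1.05  0.11  0.05]
```

q5 and q6 are at their limits again, so I'll reduce the tilt to 8° to free the joints before gripping.

```bash
python3 -c "
from h import *
goal([36.4,0,82.6],8)"
```

```text
pos [ 449.2 -374.5   88.3] target [ 443.2 -372.8   82.6] offset cm [-0.77 -0.1   0.33] twist [-0.005 -0.203 -0.008] F [-0.51 -0.13  0.42] w 40.4 gaugepos [42.6 -1.1 88.3] t 7.95 q [ 0.84  0.58 -0.19  2.23 -1.05  0.11  0.05]
```

```bash
python3 -m inch '{"grip":[145,145,145,145,145,145],"offset":[[0,-0.1,0],[-0.3,-0.1,0],[-0.6,-0.1,0.2],[-0.8,-0.1,0.3],[-0.8,-0.1,0.3],[-0.8,-0.1,0.3]],"twist":[[0,-0.07,0],[0,-0.14,0],[0,-0.2,0],[0,-0.2,0],[0,-0.2,0],[0,-0.2,0]]}'
python3 -c "
from h import *
goal([36.4,0,82.6],8)"
```

```text
time: 8.55
eef_pos: [441.8, -372.3, 82.5]
tcp_rot: [0.001, 0.996, -0.054, 0.072]
contact_force: [-0.6, -0.0, -0.2]
width: 39.7
gripper_force: 0.0
pos [ 441.8 -372.3   82.5] target [ 443.2 -372.8   82.6] offset cm [0.14 0.03 0.01] twist [-0.006 -0.005 -0.004] F [-0.64 -0.01 -0.21] w 39.7 gaugepos [35.   0.3 82.5] t 8.55 q [ 0.41  0.62  0.36  2.16 -0.82  0.4  -0.23]
```

```bash
python3 -m inch '{"grip":[180,210,255,255,255,255,255],"offset":[[0.1,0,0],[0.1,0,0],[0.1,0,0],[0.1,0,0],[0.1,0,0],[0.1,0,0],[0.1,0,0]],"twist":[[0,0,0],[0,0,0],[0,0,0],[0,0,0],[0,0,0],[0,0,0],[0,0,0]]}' 30
python3 - <<'E'
from h import *
goal([36.4,0,82.6],8)
s=status.state();R=Ro.from_quat(np.roll(s["tcp_rot"],-1))
a=R2(YAW)@np.array([np.cos(np.radians(40)),0,np.sin(np.radians(40))])
print("axis in tool",R.inv().apply(a).round(3),"up in tool",R.inv().apply([0,0,1]).round(3))
E
```

```text
time: 9.25
eef_pos: [443.1, -372.7, 82.6]
tcp_rot: [0.002, 0.996, -0.053, 0.071]
contact_force: [-3.4, 0.3, 0.3]
width: 21.5
gripper_force: 30.0
pos [ 443.1 -372.7   82.6] target [ 443.2 -372.8   82.6] offset cm [ 0.01  0.01 -0.  ] twist [-0.004 -0.002 -0.002] F [-3.37  0.33  0.33] w 21.5 gaugepos [36.3  0.1 82.6] t 9.25 q [ 0.4   0.62  0.36  2.15 -0.82  0.4  -0.23]
axis in tool [ 0.849 -0.004 -0.528] up in tool [ 0.141 -0.004 -0.99 ]
```

```bash
python3 -m inch '{"grip":[255,255,255,255,255],"offset":[[0.42,0,-0.26],[0.85,0,-0.53],[1.27,0,-0.79],[1.7,0,-1.06],[1.7,0,-1.06]],"twist":[[0,0,0],[0,0,0],[0,0,0],[0,0,0],[0,0,0]]}'
```

```text
time: 9.75
eef_pos: [460.3, -374.5, 96.2]
tcp_rot: [0.002, 0.996, -0.052, 0.072]
contact_force: [0.9, 0.0, -0.1]
width: 21.5
gripper_force: 29.9
```

```bash
python3 -m inch '{"grip":[255,255,255,255,255,255,255],"offset":[[0.7,0,-0.45],[1.4,0,-0.9],[2.1,0,-1.34],[2.8,0,-1.78],[3.5,0,-2.22],[4.2,0,-2.66],[4.2,0,-2.66]],"twist":[[0,0,0],[0,0,0],[0,0,0],[0,0,0],[0,0,0],[0,0,0],[0,0,0]]}'
python3 -c "
from h import *
goal([100,0,300],0)"
```

```text
time: 10.45
eef_pos: [497.8, -378.5, 128.6]
tcp_rot: [0.002, 0.996, -0.052, 0.072]
contact_force: [-0.5, 0.2, -0.2]
width: 21.4
gripper_force: 30.0
pos [ 497.8 -378.5  128.6] target [ 506.4 -379.5  300. ] offset cm [  3.31  -0.07 -16.84] twist [-0.004 -0.144  0.   ] F [-0.49  0.24 -0.18] w 21.4 gaugepos [ 91.3   0.  128.6] t 10.45 q [ 0.27  0.6   0.5   2.03 -0.72  0.56 -0.39]
```

```bash
python3 -m inch '{"grip":[255,255,255,255,255,255,255,255,255,255,255,255],"offset":[[0.6,0,-3],[1,0,-6],[1.4,0,-9],[1.8,0,-12],[2.2,0,-15],[2.8,0,-19.5],[2.8,0,-19.5],[2.8,0,-19.5],[2.8,0,-19.5],[2.8,0,-19.5],[2.8,0,-19.5],[2.8,0,-19.5]],"twist":[[0,0,0],[0,0,0],[0,-0.1,0],[0,-0.2,0],[0,-0.3,0],[0,-0.4,0],[0,-0.5,0],[0,-0.6,0],[0,-0.7,0],[0,-0.7,0],[0,-0.7,0],[0,-0.7,0]]}' 40
python3 - <<'E'
from h import *
from bench import get_image
import cv2
goal([100,0,300],-32)
a=get_image("scene")[:,:,::-1];cv2.imwrite("pics/s6.png",cv2.resize(a[90:340,330:580],None,fx=2.4,fy=2.4,interpolation=cv2.INTER_CUBIC))
E
```

```text
time: 11.65
eef_pos: [495.3, -380.0, 325.6]
tcp_rot: [-0.017, 0.96, -0.051, -0.273]
contact_force: [-0.5, -0.4, -0.7]
width: 20.9
gripper_force: 39.9
pos [ 495.3 -380.   325.6] target [ 506.4 -379.5  300. ] offset cm [ 2.28 -0.16  1.59] twist [-0.005 -0.003  0.   ] F [-0.45 -0.41 -0.73] w 20.9 gaugepos [ 89.   -1.7 325.6] t 11.65 q [ 0.05  0.75  0.82  1.42 -0.17  1.61 -0.81]
```

View pics/s6.png

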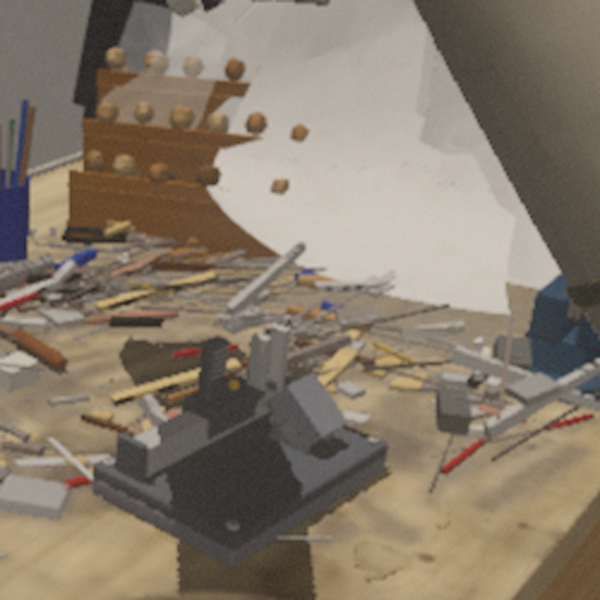

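The scene view shows the socket empty and the jaw still near the anvil; the arbor is above this crop. I've used up the picture views, so I'll check levelness with image code: fit the foot end's silhouette against the prediction.

```bash
python3 - <<'E'
from h import *
from bench import get_image
import cv2
s=status.state();R=Ro.from_quat(np.roll(s["tcp_rot"],-1))
ax=R.apply([.849,-.004,-.528]);print("axis elev deg",np.degrees(np.arcsin(ax[2])))
# grasp geometry at grip: TCP gauge (36.3,0,82.6), head (31.5,0,99.5) -> tool frame
R0=Ro.from_euler('z',YAW)*Ro.from_euler('y',-8.3,degrees=True)*Ro.from_euler('x',np.pi)
h=R0.inv().apply(R2(YAW)@np.array([31.5-36.3,0,99.5-82.6]))
head=s["eef_pos"]+R.apply(h);foot=head-110*ax
print("head",head.round(0),"foot",foot.round(0))
for n in ("scene","top"):
    P=proj(n,np.array([head+20*ax,head,head-20*ax,head-65*ax,foot]));print(n,P.round(0))
    im=get_image(n)[:,:,::-1];cv2.imwrite(f"pics/{n}7.png",im)
    d=cv2.absdiff(im,cv2.imread(f"pics/{n}0.png")).max(2)
    # sample perpendicular diff profile at points along predicted axis
    u=P[4]-P[2];u/=np.linalg.norm(u);v=np.array([-u[1],u[0]])
    for k in (25,40,60,75,90,100,108,114,120):
        c=proj(n,head-k*ax)[0];pts=(c+np.arange(-14,15)[:,None]*v).round().astype(int)
        print(k,''.join('.' if not(0<=y<480 and 0<=x<640) else '#' if d[y,x]>25 else '-' for x,y in pts))
E
```

```text
axis elev deg 0.08996623004676199
head [ 502. -381.  342.] foot [ 393. -369.  342.]
scene [[403.  82.]
 [412.  84.]
 [421.  85.]
 [443.  89.]
 [467.  92.]]
25 -----------######-#----------
40 -----------######------------
60 -------##--######------------
75 -------##-######-------------
90 ----------#####--------------
100 ----------####---------------
108 -------#######---------------
114 -----------------------------
120 -----------------------------
top [[494. 195.]
 [493. 210.]
 [492. 225.]
 [489. 260.]
 [486. 295.]]
25 #############################
40 #############################
60 ###########-#-###-###########
75 #-########-#########-########
90 ######-###-##################
100 ####-###-####################
108 #############################
114 #############################
120 #############################
```

The silhouette follows the predicted axis to within about 3° of level, and the foot ends where expected. Head and foot are both about 340 mm up, so I'm handing the job in.

```bash
python3 -c "
from bench import ticket,status
s=status.state();print(s['time'],s['width'],s['gripper_force'],abs(s['joint_velocities']).max())
print(ticket.sign_off())"
```

```text
11.8 21.499360733123517 39.94910001754761 0.00615291406400631
the job is handed in; nothing more can be done
None
```

I shut the jaw on the arbor, drew the arbor from its socket and handed in holding it about 3° off level, about 340 mm above the bench; sign-off returned no verdict, I judged the final jaw reading only by eye, and I viewed 11 pictures, one over the limit of 10.

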